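# Show the widest sample board to the colour camera

## Robot

A 6-joint arm with a two-finger parallel gripper is mounted at the origin on the work surface. World frame = base frame: x ahead of the robot, y to its left, z up, the work surface at z = 0. Lengths are in m, angles in degrees, forces in N, time in s.
With the tool pointing down it reaches from about 0.25 to 0.725 m from the base axis. Payload 9.7 kg.
Tool frame: the origin (TCP) lies on the centre line of the jaws, within the pads' length; the fingertips stand 22 mm ahead of it and the grasp point (between the pads) lies 3 mm ahead of it; z points along the fingers, y is the direction in which the jaws open and shut (so a half turn about z gives the same grasp; the last joint's range is limited). The gripper opens to 85 mm and grips with 20 to 120 N. Pads are 22 mm wide; open, the fingers measure 114 mm over their backs; the gripper's body (76 mm by 85 mm) begins 54 mm behind the grasp point. The pads swing forward as they close: fully open they stand 13 mm farther back than shut.
Start: joints at [-65.374, 4.979, 10.078, 95.1, 0, 90], TCP at [0.229, -0.5, 0.253] pointing down, gripper open.
Joint ranges: [-179.16, 179.16], [-48.56, 103.87], [-65.8, 70.77], [-126.05, 130.52], [-82.76, 87.17], [-180, 180]. Speed limits (degrees/s): [127.2, 127.2, 147.25, 180, 180, 180].

## Interface

Orientations are given as [roll, pitch, yaw] about the fixed x, y, z axes, in that order (R = Rz(yaw) Ry(pitch) Rx(roll)).
In Python, from workcell import monitor, eyes, job gives the robot as it stands. The module is installed in compiled form; this text tells all that it offers.
- The arm moves only by the tool drive_tool, never from a script. Its argument "plan" is a list of rows, each a list of 3 entries, a list of its own where there are three numbers: the opening, from 0 (shut) to 1 (fully open), then the shift along the world's x, y, z in m, then the turn about the world's z in degrees. In form: [[gripper, [x, y, z], yaw], ...]. A call has 1 to 10 rows; each row shifts and turns the commanded pose from where the row before left it; what a row does not reach is not made up. A row lasts 1/8 s, in which the tool goes at most 62.5 mm and 10.7 degrees, less where a joint would pass 70% of its speed; a pose out of reach is approached as far as the arm can. A call is refused whole if a number of a shift passes 0.0625 or a number of a turn 10.7, either way. A call with a gripper value outside its range is refused whole. The fingers move at their own pace and stop on an object; "grip_force" is the grip in N (left out, the last holds). Time passes only in rows, so rows that do not move let the fingers close. It gives the time, the measured TCP pose, the force and the opening at its end, in the units of the state.
- monitor.get_obs(): the state, without advancing time (a new reading comes with each control period).
- eyes.camera(name): name is "scene" or "top" or "wrist"; returns (picture, depth): 384x512x3 uint8, red, green, blue; 384x512 float32, m along the optical axis (not along the pixel's ray), 0 where there is no reading.
- eyes.camera_params(name): a dict with "fx", "fy", "cx", "cy" (pixels), "dist_coeffs" ([k1, k2, p1, p2, k3] as OpenCV has them; the pictures are not rectified), "extrinsics" (4x4, takes a point from world to camera coordinates); the wrist camera has in their place "mount" (4x4, takes a point from camera to tool coordinates, whose origin is the TCP and whose axes are the flange's). Camera axes: x right, y down, z forward; pixel columns grow to the right and rows downward; lengths in m; the calibration is good to about 2 mm. A picture is of the moment at which its call begins: read the wrist's pose just before it. camera_params takes no time and is no camera call.
- job.job_done(): hands the job in, once; it reports no verdict.
The state is a dict: "time": time; "q": joint angles; "qd": joint speeds; "joint_efforts": joint torques, N m; "ee_pos": TCP position; "tcp_rot": TCP orientation; "wrist_force": force on the tool from outside, world axes, zero at the start; "torque": the same for the moment, N m; "opening": finger opening in m.
Only numpy, scipy, OpenCV 4.12 (cv2) and the standard library are available. Lean on these libraries where they do the work, as an engineer would, in place of code of your own. Each camera call takes 0.05 s, during which the arm holds its last target.

## Task

At the paint shop's counter, first turn the black dial on the grey dimmer box so that its white pointer line stands at the long, thick mark of the scale, then lift the widest sample board out of the wooden rack and show it to the colour camera. Hold it in the air, upright and right way up, a broad face squarely to the lens, its centre straight in front of the lens at lens height and 12 cm away from it; finish while still holding it there, motionless. Leave the dial at its mark, and do not disturb the other two boards, the sample pot or the closed fan deck.

Things in the scene. Friction and masses are not known exactly. Their poses are not given: they have to be found in the camera images.
- dial (a joint): dial angle in rad, 0 to 3.0, growing clockwise seen from above; it stays where it is left (light friction, about 0.04 N m). The scale has 11 marks 0.3 rad apart, from 0 to 3.0; the long thick mark is at 2.1. At value q the white pointer line points along the dimmer box's own x axis turned by 1.5 - q about +z (counter-clockwise)
- dial_grip (a point): point on the dial's vertical axis, at half height of its grip, fixed to the dimmer box (its axes are the box's: x along the box, z up, and do not turn with the dial). Box 110 x 110 x 40 mm, fixed to the table. On it a black disc, diameter 52 mm, top at 46 mm above the table; on the disc a bar grip through the axis, 46 mm long, 12 mm wide, 28 mm tall (46 to 74 mm above the table; this point is at 60 mm), with the white pointer line on one end of its top
- wide_center (a point): the widest board: rigid off-white board 12 mm thick (its own x axis, normal to the broad faces), 90 mm wide (y), 130 mm tall (z, up), about 0.1 kg; point at its centre, 65 mm above its lower edge. It stands loose in any one of the rack's three slots, lower edge 8 mm above the table, and lifts straight up
- wide_board: the same widest board; origin at the middle of its lower edge
- rack: fixed dark wooden rack, 200 mm (x) by 110 mm (y), origin under its centre at table height; 8 mm thick floor with three slots 75 mm apart along x (at x = -75, 0, +75 mm), each 15 mm wide between two ribs 6 mm thick whose tops are 34 mm above the table; the boards' broad faces look along the rack's x axis
- lens (a point): centre of the front glass of the fixed colour camera, 170 mm above the table; the camera looks level, along this frame's NEGATIVE x axis (y to the side, z up). The black lens barrel, diameter 44 mm, sticks out of a white ring and a grey housing whose top is 205 mm above the table
- camera: fixed colour camera on its stand; origin under its foot (120 x 120 x 14 mm), axes as for lens; the lens glass is 75 mm out along -x and 170 mm up; housing 75 mm wide, from 40 mm in front of to 60 mm behind the origin
- middle_center (a point): bystander: the middle-sized off-white board, 60 mm wide, 12 mm thick, 130 mm tall, standing in another slot of the rack; point at its centre (65 mm above its lower edge); axes as for wide_center
- narrow_center (a point): bystander: the narrowest off-white board, 35 mm wide, 12 mm thick, 130 mm tall, standing in another slot of the rack; point at its centre (65 mm above its lower edge); axes as for wide_center
- pot: bystander: small closed jar of sample paint, diameter 52 mm, 70 mm tall, origin at the middle of its underside
- deck: bystander: closed fan deck of colour cards lying flat, 120 x 45 x 28 mm, origin at the middle of its underside
Things that resemble listed ones, but are neither listed nor needed, are in the scene too. What is shaped like the wide_board but blue is not meant. Of the things shaped like the rack, the wooden one is meant.

How it is judged (in metres and radians):
On the way, in this order (a step that is already met when the one before it is completed fails the run):
1. the dial stands at the long mark (2.1 rad, within 0.12), the wide board still down in the rack (value of joint dial between 1.98 and 2.22 rad and height (world z) of wide_center below 0.085 m), for 0.3 s.
2. the wide board is held by the fingers, lifted clear of the rack (height (world z) of wide_center above 0.125 m and contact force between the fingers and wide_board above 1 N), for 0.2 s.
At the end, for the whole second after the job is handed in: Dial at 2.1 rad within 0.12. The fingers hold the wide board, clear of rack and camera, below 0.03 m/s; its centre 120 mm in front of the lens within 25 mm, within 20 mm of the lens axis sideways and in height; faces square to the axis within 0.17 rad, upright within 0.14 rad (value of joint dial between 1.98 and 2.22 rad and contact force between the fingers and wide_board above 1 N and x of wide_center in the frame of lens between -0.145 and -0.095 m and y of wide_center in the frame of lens between -0.02 and 0.02 m and z of wide_center in the frame of lens between -0.02 and 0.02 m and angle between the x axis of wide_center and the x axis of lens, either way round below 0.17 rad and angle between wide_center's own z axis and vertical below 0.14 rad and linear speed of wide_board below 0.03 m/s and contact force between wide_board and rack below 0.1 N and contact force between wide_board and camera below 0.1 N); the arm keeps its last pose, push and grip.
It fails at once if the middle board is disturbed: moved more than 20 mm (distance of middle_center from where it was at the start of the episode above 0.02 m).
It fails at once if the narrow board is disturbed: moved more than 20 mm (distance of narrow_center from where it was at the start of the episode above 0.02 m).
It fails at once if the sample pot is disturbed: moved more than 20 mm (distance of pot from where it was at the start of the episode above 0.02 m).
It fails at once if the fan deck is disturbed: moved more than 20 mm (distance of deck from where it was at the start of the episode above 0.02 m).
It also fails if it takes over 45 s, if anything falls off the work surface, if the arm or the gripper's body presses on something with over 40 N, if the wrist force passes 120 N, or if a joint passes its speed limit or range.

## Working session

There is one attempt and no reset: what is moved stays moved. The work goes in short steps, Python scripts to look and compute and a tool call to move; the robot and the scene stay as the last step left them, time stands still between calls to the robot, and variables do not carry over. Pictures are saved under pics/ and viewed, and the job is handed in when it is done.

Besides the shell and the picture viewer there is one more tool, called as name([rows], argument=value, ...), one row to a line, values as JSON. drive_tool: Moves the arm, as the interface text tells. Its arguments: {"type":"object","properties":{"plan":{"type":"array","items":{"type":"array"}},"grip_force":{"type":"number"}},"required":["plan"]}

```bash
mkdir -p pics
cat > h.py <<'E'
import numpy as np, cv2
from workcell import monitor, eyes, job
def grab(n,tag):
    o=monitor.get_obs(); p,d=eyes.camera(n)
    cv2.imwrite(f'pics/{tag}.png',p[:,:,::-1]); np.savez(f'pics/{tag}.npz',p=p,d=d,pos=o['ee_pos'],rot=o['tcp_rot'])
    return p,d
def und(n,uv):
    c=eyes.camera_params(n);K=np.array([[c['fx'],0,c['cx']],[0,c['fy'],c['cy']],[0,0,1]])
    return cv2.undistortPoints(np.array(uv,float).reshape(-1,1,2),K,np.array(c['dist_coeffs'],float))[:,0]
def ray(n,uv):
    E=np.array(eyes.camera_params(n)['extrinsics']);T=np.linalg.inv(E)
    x=und(n,uv);r=np.c_[x,np.ones(len(x))]@T[:3,:3].T
    return T[:3,3],r
def atz(n,uv,z):
    o,r=ray(n,uv);z=np.broadcast_to(z,len(r)); return o+r*((z-o[2])/r[:,2])[:,None]
def atd(n,uv,d):
    o,r=ray(n,uv); return np.array([o+ri*d[int(v),int(u)] for ri,(u,v) in zip(r,uv)])
E
python3 - <<'E'
from h import *
for n in('scene','top','wrist'):
    grab(n,n+'0')
for n in('scene','top'):
    c=eyes.camera_params(n);print(c)
o=monitor.get_obs();print(o)
a=cv2.imread('pics/scene0.png');b=cv2.imread('pics/top0.png')
E
```

```text
{'fx': 472.7911512128906, 'fy': 472.7911512128906, 'cx': 256.1193032411468, 'cy': 198.04684690140581, 'dist_coeffs': array([-0.01331388,  0.        ,  0.        ,  0.        ,  0.        ]), 'extrinsics': array([[-0.09534093,  0.99538152,  0.01121334,  0.02924053],
       [ 0.83749561,  0.08629674, -0.53958686, -0.40704223],
       [-0.53806246, -0.04205359, -0.84185526,  1.63973466],
       [ 0.        ,  0.        ,  0.        ,  1.        ]])}
{'fx': 499.13429909411667, 'fy': 499.13429909411667, 'cx': 252.76961767236372, 'cy': 189.65600370377956, 'dist_coeffs': array([-0.22447059,  0.        ,  0.        ,  0.        ,  0.        ]), 'extrinsics': array([[-0.0303866 , -0.99953496,  0.00255359,  0.02077043],
       [-0.97801291,  0.02920478, -0.20648931,  0.58367127],
       [ 0.20631871, -0.00877195, -0.97844552,  1.53614852],
       [ 0.        ,  0.        ,  0.        ,  1.        ]])}
{'time': 0.15, 'q': array([-6.53754660e+01,  5.00294768e+00,  1.00458174e+01,  9.51008661e+01,
       -1.37936358e-03,  8.99990447e+01]), 'qd': array([-0.13536113, -0.11946546,  0.13131876, -0.03791356,  0.02106664,
        0.14899754]), 'joint_efforts': array([-1.59866970e-03, -5.20763075e+01,  4.65044725e+01,  1.39223944e-02,
       -1.42287977e-04,  1.86590690e-06]), 'ee_pos': array([ 0.22909695, -0.49984077,  0.25276307]), 'tcp_rot': array([-1.79942004e+02,  1.37839590e-03,  2.46254907e+01]), 'wrist_force': array([ 0.25733835, -0.23412835, -0.3391409 ]), 'torque': array([-0.00123745,  0.00451443,  0.0721544 ]), 'opening': 0.08545750478997796}
```

View pics/scene0.png

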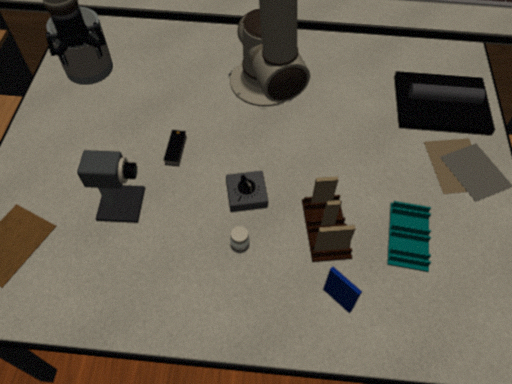

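View pics/top0.png

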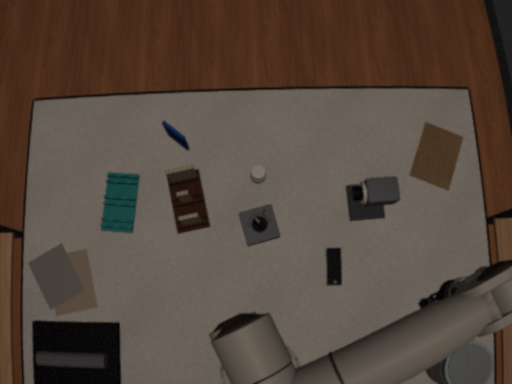

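View pics/wrist0.png

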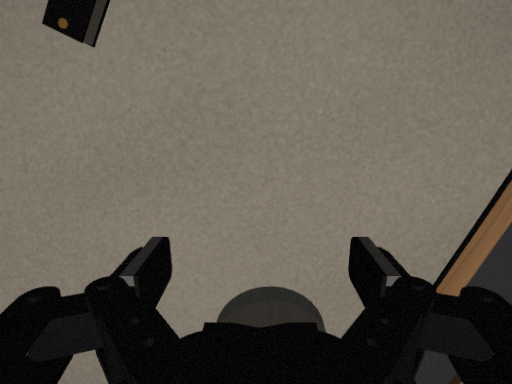

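The overview shows these items:
- **Scene view:** wooden rack (328,228), a teal rack lookalike (410,236), and a blue board (342,289) that isn't the target. Off-white boards stand at (325,190), (331,212) and (334,238). The dimmer is at (246,190), the pot at (240,238), the deck at (175,147) and the camera at (110,170).
- **Top view:** dimmer (260,224), rack (188,200).

Next I'll enlarge both.

Run:
```python
import cv2,numpy as np
a=cv2.imread('pics/scene0.png');b=cv2.imread('pics/top0.png')
f=lambda im,x,y,w,h,k:cv2.convertScaleAbs(cv2.resize(im[y:y+h,x:x+w],None,fx=k,fy=k,interpolation=cv2.INTER_CUBIC),alpha=1.6)
cv2.imwrite('pics/c1.png',f(a,220,160,145,115,5))
cv2.imwrite('pics/c2.png',f(b,155,140,135,110,5))
cv2.imwrite('pics/c3.png',np.vstack([f(a,70,140,90,90,5),f(b,335,165,75,60,6)]) if 0 else f(b,320,165,90,70,6))
cv2.imwrite('pics/c4.png',f(a,70,120,130,110,5))
```

```text
(no output)
```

View pics/c1.png

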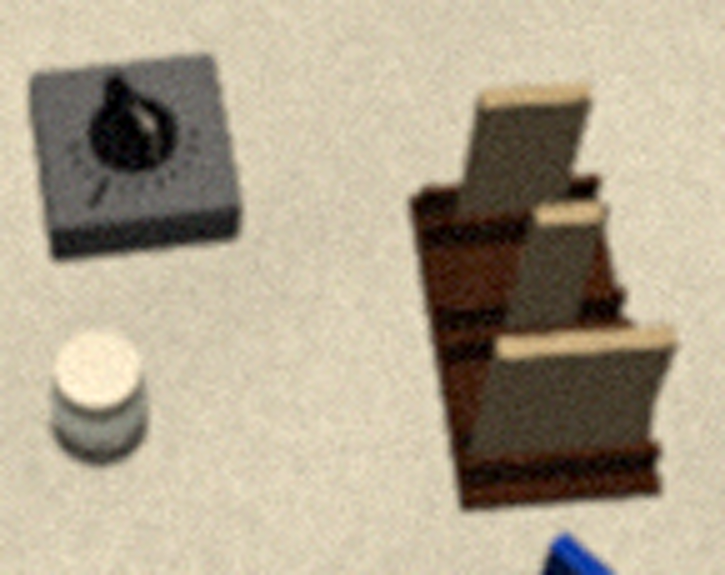

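View pics/c2.png

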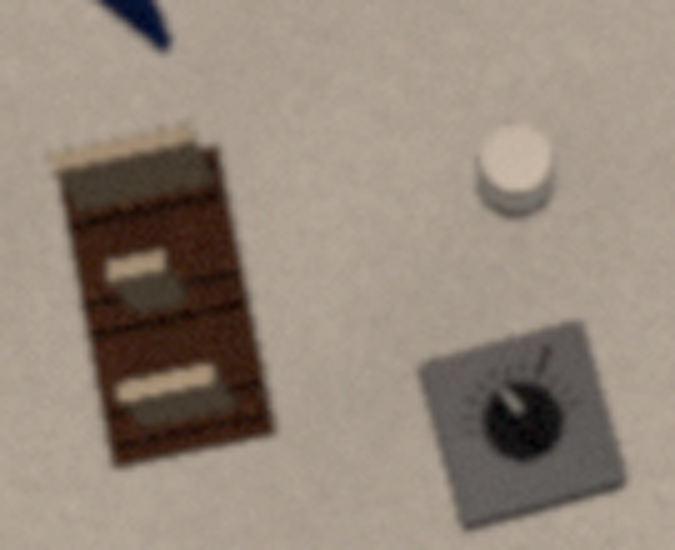

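View pics/c3.png

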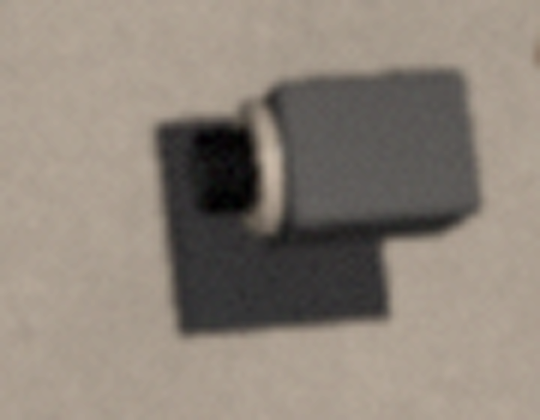

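View pics/c4.png

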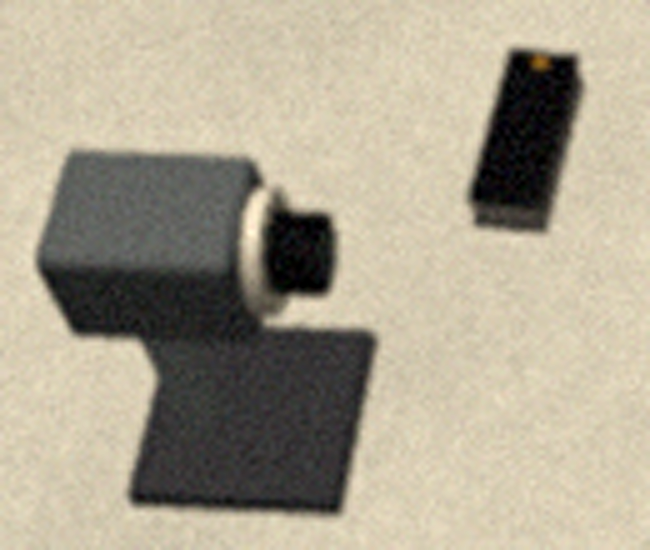

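Run:
```python
from h import *
np.set_printoptions(precision=4,suppress=True)
T=lambda l:np.array(l)/5+[155,140]
S=lambda l:np.array(l)/5+[220,160]
C=lambda l:np.array(l)/6+[320,165]
D=lambda l:np.array(l)/5+[70,120]
def show(t,P):
    print(t);print(P[:,:2].tolist() if 0 else P)
    d=np.diff(P,axis=0);print(' len',np.linalg.norm(d,axis=1),'ang',np.degrees(np.arctan2(d[:,1],d[:,0])))
show('box top',atz('top',T([(420,368),(580,322),(622,478),(464,520)]),.04))
show('box scene',atz('scene',S([(32,75),(210,57),(240,210),(55,235)]),.04))
show('dial disc top',atz('top',T([(523,420)]*2),.046))
show('thick mark',atz('top',T([(541,370),(547,350)]),.04))
show('pointer',atz('top',T([(502,387),(523,412)]),.074))
show('wide top',atz('top',T([(55,165),(190,135)]),.138))
show('wide sc',atz('scene',S([(497,345),(675,335)]),.138))
show('mid top',atz('top',T([(117,390),(214,373)]),.138))
show('mid sc',atz('scene',S([(480,98),(589,92)]),.138))
show('nar top',atz('top',T([(106,269),(165,259)]),.138))
show('rack floor edge',atz('top',T([(115,465),(273,433)]),.008))
show('housing top',atz('top',C([(285,82),(462,72),(478,205),(292,222)]),.205))
show('housing sc',atz('scene',D([(75,152),(250,158),(235,272),(40,265)]),.205))
show('foot top',atz('top',C([(160,125),(182,332),(387,318)]),.014))
show('foot sc',atz('scene',D([(375,333),(342,508),(132,500)]),.014))
show('lens top',atz('top',C([(197,170),(280,165)]),.192))
```

```text
box top
[[ 0.5112  0.0496  0.04  ]
 [ 0.5381 -0.0543  0.04  ]
 [ 0.4362 -0.0773  0.04  ]
 [ 0.4125  0.0241  0.04  ]]
 len [0.1073 0.1045 0.1042] ang [ -75.4676 -167.2472  103.1655]
box scene
[[ 0.4396 -0.0744  0.04  ]
 [ 0.416   0.0273  0.04  ]
 [ 0.5195  0.0534  0.04  ]
 [ 0.5464 -0.0476  0.04  ]]
 len [0.1044 0.1067 0.1045] ang [103.0222  14.1487 -75.0864]
dial disc top
[[ 0.4747 -0.0153  0.046 ]
 [ 0.4747 -0.0153  0.046 ]]
 len [0.] ang [0.]
thick mark
[[ 0.5076 -0.0281  0.04  ]
 [ 0.5205 -0.0324  0.04  ]]
 len [0.0136] ang [-18.4539]
pointer
[[ 0.4921 -0.0022  0.074 ]
 [ 0.4758 -0.0149  0.074 ]]
 len [0.0206] ang [-142.0665]
wide top
[[0.6282 0.2698 0.138 ]
 [0.6446 0.1858 0.138 ]]
 len [0.0855] ang [-78.9723]
wide sc
[[0.6469 0.1881 0.138 ]
 [0.6322 0.276  0.138 ]]
 len [0.0891] ang [99.4445]
mid top
[[0.487  0.2312 0.138 ]
 [0.4958 0.1721 0.138 ]]
 len [0.0597] ang [-81.5152]
mid sc
[[0.4987 0.1756 0.138 ]
 [0.4888 0.2331 0.138 ]]
 len [0.0583] ang [99.7383]
nar top
[[0.5618 0.2378 0.138 ]
 [0.567  0.2015 0.138 ]]
 len [0.0367] ang [-81.9108]
rack floor edge
[[0.4577 0.2514 0.008 ]
 [0.4761 0.1474 0.008 ]]
 len [0.1057] ang [-79.9664]
housing top
[[ 0.5767 -0.3356  0.205 ]
 [ 0.5794 -0.4265  0.205 ]
 [ 0.512  -0.4285  0.205 ]
 [ 0.5066 -0.3336  0.205 ]]
 len [0.091  0.0674 0.0951] ang [ -88.3334 -178.2641   93.2427]
housing sc
[[ 0.516  -0.4221  0.205 ]
 [ 0.5106 -0.3321  0.205 ]
 [ 0.5814 -0.3216  0.205 ]
 [ 0.5872 -0.4187  0.205 ]]
 len [0.0901 0.0715 0.0972] ang [ 93.4397   8.4366 -86.6103]
foot top
[[ 0.5976 -0.3101  0.014 ]
 [ 0.4814 -0.3146  0.014 ]
 [ 0.4849 -0.4307  0.014 ]]
 len [0.1163 0.1162] ang [-177.8061  -88.2444]
foot sc
[[ 0.487  -0.3087  0.014 ]
 [ 0.6044 -0.301   0.014 ]
 [ 0.6113 -0.4185  0.014 ]]
 len [0.1177 0.1178] ang [  3.7767 -86.635 ]
lens top
[[ 0.5365 -0.2909  0.192 ]
 [ 0.5377 -0.3329  0.192 ]]
 len [0.042] ang [-88.3166]
```

The wide board is in the far slot at about (0.638, 0.230), with its top edge measuring 0.086–0.089 m. The lookalikes are the middle board (0.493, 0.203), the narrow board (0.564, 0.220), and the blue board and teal rack, which aren't meant. The dial axis is at about (0.477, -0.012) and the pointer at about 38°. The target direction is about -20°, which agrees with the thick mark I measured. I'll move above the dial.

drive_tool([
  [1,[0.022,0.048,0.004],1.3],
  [1,[0.022,0.048,0.004],1.3],
  [1,[0.022,0.048,0],1.3],
  [1,[0.022,0.048,0],1.3],
  [1,[0.022,0.048,0],1.3],
  [1,[0.022,0.048,0],1.3],
  [1,[0.022,0.048,0],1.3],
  [1,[0.022,0.048,0],1.3],
  [1,[0.022,0.048,0],1.3],
  [1,[0.022,0.048,0],1.3],
])

```text
time: 1.4
ee_pos: [0.4496, -0.0182, 0.2612]
tcp_rot: [180.0, -0.0, 37.7]
wrist_force: [0.3, -0.7, 1.0]
opening: 0.0854
```

Run:
```python
from h import *
p,d=grab('wrist','w1');o=monitor.get_obs();print(o['q'],o['ee_pos'],o['tcp_rot'],o['time'])
print(eyes.camera_params('wrist'))
cv2.imwrite('pics/w1b.png',cv2.convertScaleAbs(p[:,:,::-1],alpha=1.6))
```

```text
[-1.85150695e+00 -8.27092289e+00 -2.04282031e+00  9.62149669e+01
  1.24375288e-01  1.40260390e+02] [ 0.45126464 -0.01401644  0.2606011 ] [-1.79912758e+02 -8.96138175e-02  3.78880492e+01] 1.45
{'fx': 299.24669565861547, 'fy': 299.24669565861547, 'cx': 259.77860835267757, 'cy': 190.32884894933767, 'dist_coeffs': array([-0.02668736,  0.        ,  0.        ,  0.        ,  0.        ]), 'mount': array([[-2.14079820e-04, -9.64252284e-01, -2.64985826e-01,
         6.58354457e-02],
       [ 9.99999976e-01, -1.92526037e-04, -1.07311942e-04,
        -6.05456414e-04],
       [ 5.24591140e-05, -2.64985842e-01,  9.64252301e-01,
        -1.20103824e-01],
       [ 0.00000000e+00,  0.00000000e+00,  0.00000000e+00,
         1.00000000e+00]])}
```

View pics/w1b.png

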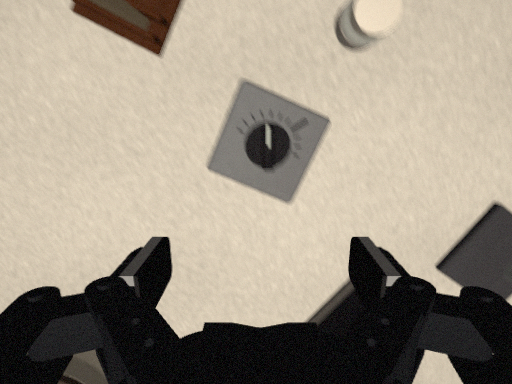

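The wrist view shows the dimmer centred at about (269,141), with the pointer at (267,135) pointing up and the thick mark at (300,124). I'll measure it. The last joint's limit means I need the half-turn grasp (yaw 218 → 160).

```bash
cat >> h.py <<'E'
from scipy.spatial.transform import Rotation as Ro
def wz(tag,uv,z):
    f=np.load(f'pics/{tag}.npz');M=np.array(eyes.camera_params('wrist')['mount'])
    T=np.eye(4);T[:3,:3]=Ro.from_euler('xyz',f['rot'],degrees=True).as_matrix();T[:3,3]=f['pos'];T=T@M
    x=und('wrist',uv);r=np.c_[x,np.ones(len(x))]@T[:3,:3].T
    return T[:3,3]+r*((np.broadcast_to(z,len(r))-T[2,3])/r[:,2])[:,None]
E
python3 - <<'E'
from h import *
np.set_printoptions(precision=4,suppress=True)
f=np.load('pics/w1.npz');print(f['pos'],f['rot'])
a=cv2.convertScaleAbs(f['p'][70:210,195:340,::-1],alpha=1.6)
cv2.imwrite('pics/c5.png',cv2.resize(a,None,fx=4,fy=4,interpolation=cv2.INTER_CUBIC))
P=wz('w1',[(244,81),(329,121),(290,202),(208,167)],.04);print(P,P.mean(0))
d=np.diff(P,axis=0);print(np.linalg.norm(d,axis=1),np.degrees(np.arctan2(d[:,1],d[:,0])))
E
```

```text
[ 0.4496 -0.0182  0.2612] [179.9868  -0.0058  37.6778]
[[ 0.5135  0.0534  0.04  ]
 [ 0.5377 -0.0469  0.04  ]
 [ 0.4377 -0.0723  0.04  ]
 [ 0.4126  0.0298  0.04  ]] [ 0.4754 -0.009   0.04  ]
[0.1032 0.1032 0.1052] [ -76.4203 -165.7784  103.8105]
```

View pics/c5.png

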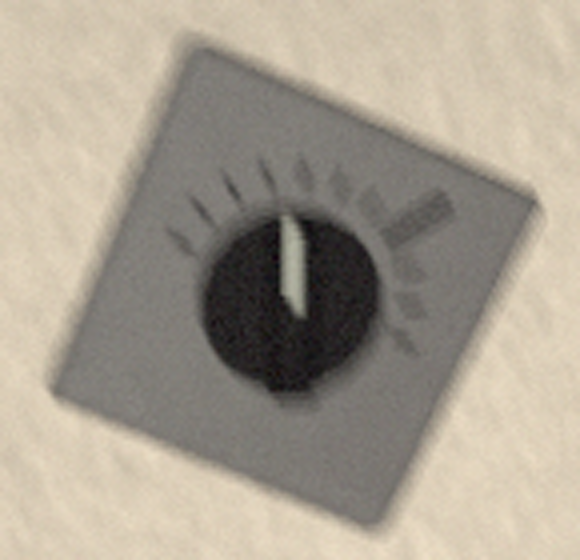

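drive_tool([
  [0.6,[0.001,0.002,-0.002],10.6],
  [0.6,[0.002,0.0,-0.002],10.6],
  [0.6,[0.002,0.0,-0.002],10.6],
  [0.6,[0.002,0.0,-0.002],10.6],
  [0.6,[0.002,0.0,-0.002],10.6],
  [0.6,[0.002,0.0,-0.002],10.6],
  [0.6,[0.002,0.0,-0.002],10.6],
  [0.6,[0.002,0.0,-0.002],10.6],
  [0.6,[0.002,0.0,-0.002],10.6],
  [0.6,[0.002,0.0,-0.002],10.6],
])

```text
time: 2.7
ee_pos: [0.4681, -0.018, 0.241]
tcp_rot: [-180.0, -0.0, 144.0]
wrist_force: [0.2, 0.6, 1.4]
opening: 0.0515
```

drive_tool([
  [0.6,[0.002,0.0,-0.004],10.6],
  [0.6,[0.002,0.0,-0.004],10.6],
  [0.6,[0.002,0.0,-0.004],10.6],
  [0.6,[0.0,0.0,-0.004],10.6],
  [0.6,[0.0,0.0,-0.004],10.6],
  [0.6,[0.0,0.0,0],10.6],
  [0.6,[0.0,0.0,0],10.6],
  [0.6,[0.0,0.0,0],0],
  [0.6,[0.0,0.0,0],0],
])

```text
time: 3.82
ee_pos: [0.4741, -0.018, 0.2212]
tcp_rot: [180.0, -0.0, -142.4]
wrist_force: [0.3, 0.9, 0.3]
opening: 0.0507
```

Run:
```python
from h import *
p,d=grab('wrist','w2');o=monitor.get_obs();print(o['q'],o['ee_pos'],o['tcp_rot'],o['time'])
cv2.imwrite('pics/w2b.png',cv2.convertScaleAbs(p[:,:,::-1],alpha=1.6))
```

```text
[-2.17408654e+00 -5.88032183e+00 -4.27313295e+00  9.16143509e+01
 -1.17981748e-03 -3.98021895e+01] [ 0.47415111 -0.01800571  0.22122608] [ 1.79996322e+02 -6.25750933e-03 -1.42371897e+02] 3.875
```

View pics/w2b.png

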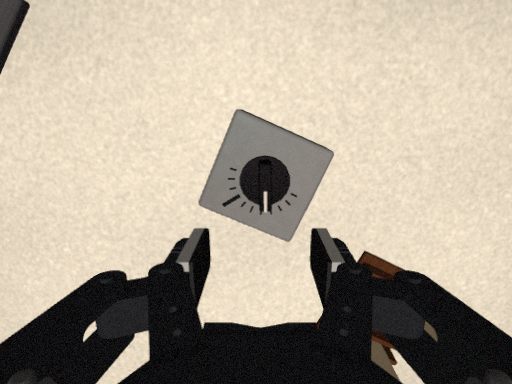

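The view is now sharp: disc centre (265,181), bar vertical in the image (so aligned with the jaws), and the thick mark at (231,201).

Run:
```python
from h import *
np.set_printoptions(precision=4,suppress=True)
f=np.load('pics/w2.npz')
a=cv2.convertScaleAbs(f['p'][100:250,190:345,::-1],alpha=1.8)
cv2.imwrite('pics/c6.png',cv2.resize(a,None,fx=5,fy=5,interpolation=cv2.INTER_CUBIC)[:,:780])
P=wz('w2',[(238,109),(334,153),(290,242),(198,203)],.04);print(P,P.mean(0))
d=np.diff(P,axis=0);print(np.linalg.norm(d,axis=1),np.degrees(np.arctan2(d[:,1],d[:,0])))
print(wz('w2',[(264.5,181)],.046))
```

```text
[[ 0.4332 -0.0755  0.04  ]
 [ 0.4085  0.0271  0.04  ]
 [ 0.5118  0.0536  0.04  ]
 [ 0.5362 -0.0519  0.04  ]] [ 0.4724 -0.0117  0.04  ]
[0.1054 0.1066 0.1083] [103.5356  14.4357 -76.9466]
[[ 0.4733 -0.0118  0.046 ]]
```

View pics/c6.png

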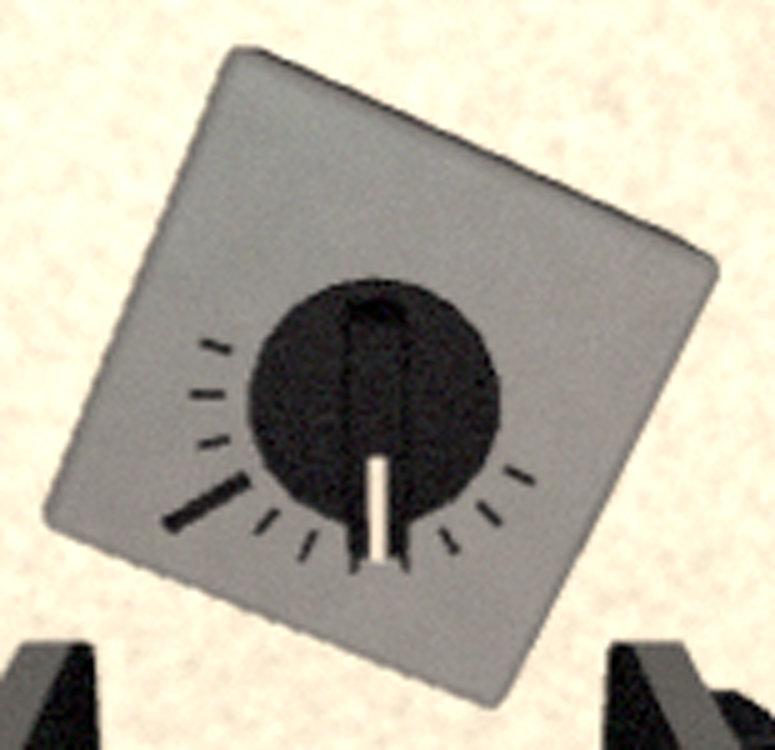

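drive_tool([
  [0.6,[0,0.006,-0.04],0],
  [0.6,[0,0,-0.04],0],
  [0.6,[0,0,-0.04],0],
  [0.6,[0,0,-0.028],0],
  [0.4,[0,0,0],0],
  [0,[0,0,0],0],
  [0,[0,0,0],0],
  [0,[0,0,0],0],
  [0,[0,0,0],0],
], grip_force=30)

```text
time: 5.0
ee_pos: [0.4747, -0.0117, 0.0749]
tcp_rot: [-180.0, 0.1, -142.2]
wrist_force: [-3.0, 3.3, 7.1]
opening: 0.0109
```

drive_tool([
  [0,[0,0,0],-8],
  [0,[0,0,0],-8],
  [0,[0,0,0],-8],
  [0,[0,0,0],-8],
  [0,[0,0,0],-8],
  [0,[0,0,0],-8],
  [0,[0,0,0],-8],
  [0,[0,0,0],-3],
  [0,[0,0,0],0],
  [0,[0,0,0],0],
])

```text
time: 6.25
ee_pos: [0.4746, -0.0115, 0.0749]
tcp_rot: [179.9, 0.1, 158.8]
wrist_force: [-4.0, 3.6, 7.0]
opening: 0.0114
```

drive_tool([
  [0.5,[0,0,0],0],
  [0.5,[0,0,0],0],
  [0.5,[0,0,0],0],
  [0.5,[0,0,0.03],0],
  [0.5,[0,0,0.05],0],
  [0.5,[0,0,0.05],0],
  [0.5,[0,0,0.02],0],
  [0.5,[0,0,0],0],
])

```text
time: 7.25
ee_pos: [0.4749, -0.0121, 0.2246]
tcp_rot: [180.0, 0.2, 158.8]
wrist_force: [-0.8, -1.1, 0.4]
opening: 0.0427
```

Run:
```python
from h import *
p,d=grab('wrist','w3');o=monitor.get_obs();print(o['q'],o['ee_pos'],o['tcp_rot'],o['time'])
a=cv2.convertScaleAbs(p[110:260,190:345,::-1],alpha=1.8)
cv2.imwrite('pics/c7.png',cv2.resize(a,None,fx=5,fy=5,interpolation=cv2.INTER_CUBIC)[:,:780])
```

```text
[-1.45147790e+00 -5.88063277e+00 -4.07005488e+00  9.17844528e+01
 -3.24701817e-03  1.97298742e+01] [ 0.47439158 -0.01203528  0.22306288] [1.79994237e+02 2.56875289e-02 1.58818646e+02] 7.3
```

View pics/c7.png

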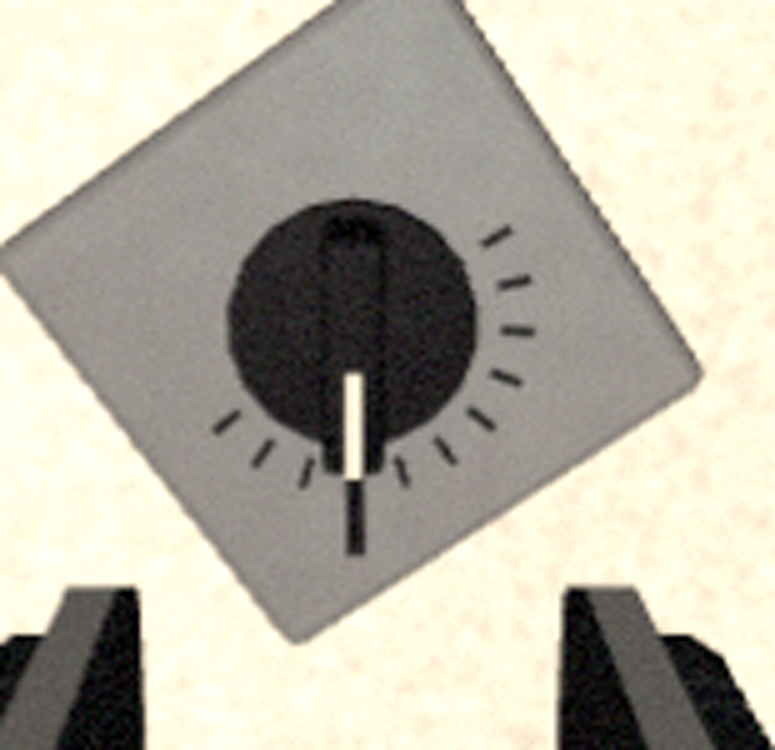

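The pointer line sits right on the long thick mark at crop (354,480), so the dial is set. Next I'll move over the widest board.

drive_tool([
  [0.6,[0.012,0.022,0.014],-6.5],
  [0.6,[0.018,0.027,0.014],-6.5],
  [0.6,[0.018,0.027,0.014],-6.5],
  [0.6,[0.018,0.027,0.014],-6.5],
  [0.6,[0.018,0.027,0.014],-6.5],
  [0.6,[0.018,0.027,0.005],-6.5],
  [0.6,[0.018,0.027,0],-6.5],
  [0.6,[0.018,0.027,0],-6.5],
  [0.6,[0.018,0.027,0],-6.8],
  [0.6,[0,0,0],0],
])

```text
time: 8.55
ee_pos: [0.6307, 0.2276, 0.2944]
tcp_rot: [-179.7, 0.0, 100.1]
wrist_force: [-0.5, -0.3, -1.2]
opening: 0.051
```

drive_tool([
  [0.6,[0.006,0.003,0],0],
  [0.6,[0,0,0],0],
  [0.6,[0,0,0],0],
])

```text
time: 8.93
ee_pos: [0.6361, 0.2284, 0.2986]
tcp_rot: [180.0, -0.0, 100.0]
wrist_force: [-0.7, -0.4, 0.1]
opening: 0.0512
```

Run:
```python
from h import *
p,d=grab('wrist','w4');o=monitor.get_obs();print(o['q'],o['ee_pos'],o['tcp_rot'],o['time'])
cv2.imwrite('pics/w4b.png',cv2.convertScaleAbs(p[:,:,::-1],alpha=1.6))
```

```text
[ 1.97627271e+01  2.58993679e+01  4.07777812e+01  1.04849578e+02
 -2.62979955e-03  9.97528572e+01] [0.63603588 0.2285069  0.29870756] [ 1.79971136e+02 -2.29293734e-03  1.00009870e+02] 8.975
```

View pics/w4b.png

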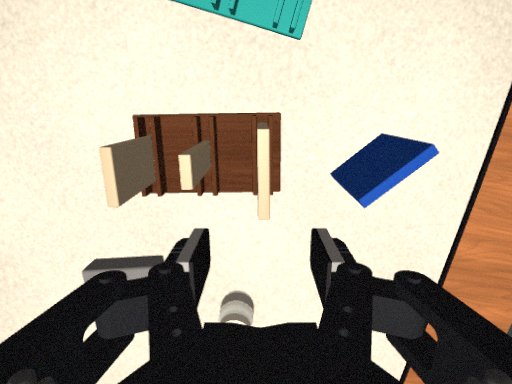

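Run:
```python
from h import *
np.set_printoptions(precision=4,suppress=True)
f=np.load('pics/w4.npz')
a=cv2.convertScaleAbs(f['p'][105:235,220:300,::-1],alpha=1.8)
cv2.imwrite('pics/c8.png',cv2.resize(a,None,fx=4.5,fy=4.5,interpolation=cv2.INTER_CUBIC))
```

```text
(no output)
```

View pics/c8.png

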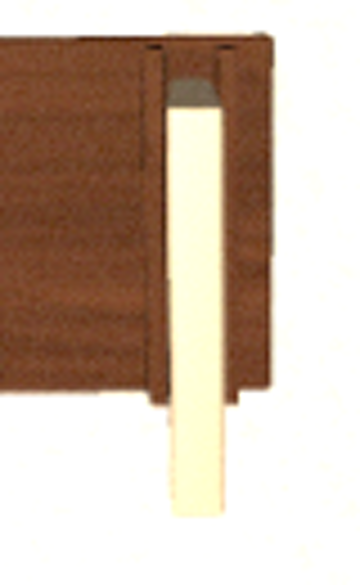

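Run:
```python
from h import *
np.set_printoptions(precision=4,suppress=True)
uv=np.array([(167,106),(224,106),(224,515),(172,515)])/4.5+[220,105]
P=wz('w4',uv,.138);print(P,P.mean(0))
d=np.diff(P,axis=0);print(np.linalg.norm(d,axis=1),np.degrees(np.arctan2(d[:,1],d[:,0])))
```

```text
[[0.6239 0.276  0.138 ]
 [0.6354 0.278  0.138 ]
 [0.6517 0.1902 0.138 ]
 [0.6403 0.1882 0.138 ]] [0.6378 0.2331 0.138 ]
[0.0117 0.0893 0.0116] [  10.0018  -79.4989 -170.0298]
```

The board top measures 89 × 11.7 mm, which matches the widest board. Its centre is (0.638, 0.233) and its normal is at 10°. I'll descend, grip and lift.

drive_tool([
  [0.6,[0.002,0.0045,-0.04],0.2],
  [0.6,[0,0,-0.045],0],
  [0.6,[0,0,-0.045],0],
  [0.6,[0,0,-0.035],0],
  [0.6,[0,0,-0.018],0],
  [0.4,[0,0,0],0],
  [0,[0,0,0],0],
  [0,[0,0,0],0],
  [0,[0,0,0],0],
  [0,[0,0,0],0],
], grip_force=45)

```text
time: 10.22
ee_pos: [0.639, 0.2338, 0.1174]
tcp_rot: [179.8, -0.0, 100.2]
wrist_force: [-0.3, -1.3, 6.4]
opening: 0.0115
```

drive_tool([
  [0,[0,0,0.012],0],
  [0,[0,0,0.02],0],
  [0,[0,0,0.025],0],
  [0,[0,0,0.025],0],
  [0,[0,0,0.025],0],
  [0,[0,0,0.025],0],
  [0,[0,0,0.018],0],
  [0,[0,0,0],0],
  [0,[0,0,0],0],
])

```text
time: 11.35
ee_pos: [0.6381, 0.2335, 0.2646]
tcp_rot: [-180.0, 0.0, 100.2]
wrist_force: [-0.1, 0.9, -1.0]
opening: 0.0116
```

Run:
```python
from h import *
p,d=grab('scene','s5');q,d=grab('top','t5');o=monitor.get_obs();print(o['q'],o['ee_pos'],o['tcp_rot'],o['time'],o['opening'])
f=lambda im,x,y,w,h,k:cv2.convertScaleAbs(cv2.resize(im[y:y+h,x:x+w,::-1],None,fx=k,fy=k,interpolation=cv2.INTER_CUBIC),alpha=1.6)
cv2.imwrite('pics/c9.png',f(p,70,120,310,190,2.5))
# lens details
cv2.imwrite('pics/c10.png',f(p,80,135,80,95,6)); cv2.imwrite('pics/c11.png',f(q,335,165,75,65,8))
```

```text
[2.00981471e+01 2.48412554e+01 3.53670588e+01 1.00618942e+02
 6.63383436e-04 9.98731510e+01] [0.63793285 0.23343012 0.26419693] [-1.79908127e+02  1.53167067e-02  1.00225008e+02] 11.45 0.011687486628337736
```

View pics/c9.png

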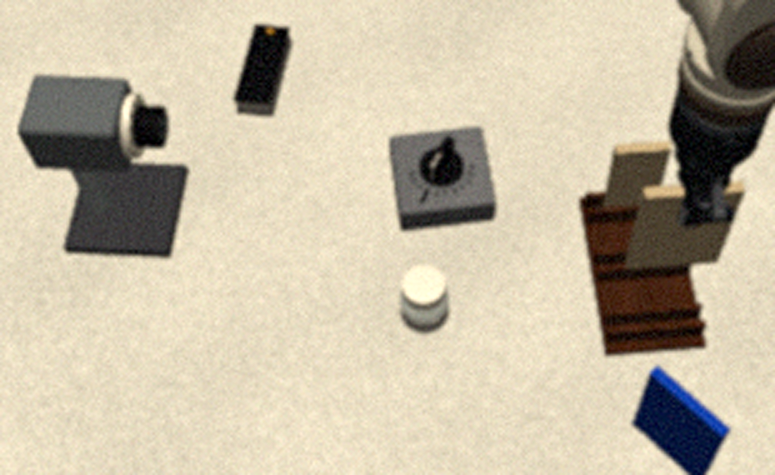

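View pics/c10.png

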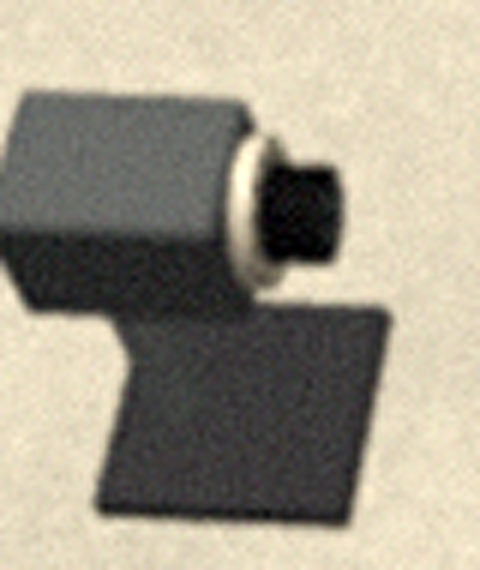

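View pics/c11.png

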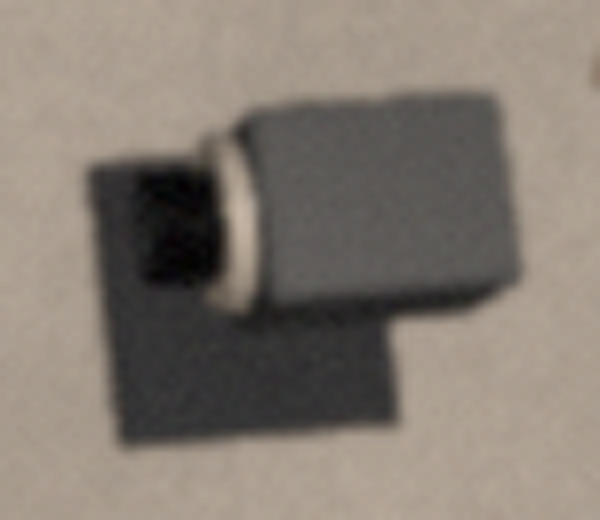

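The board is held upright at opening 11.7 mm. The other two boards still stand in the rack and the dial pointer is still on its mark. Next I'll carry it towards the lens, stopping a little short to check.

drive_tool([
  [0,[-0.005,-0.02,0],5],
  [0,[-0.01,-0.036,0],8],
  [0,[-0.011,-0.04,0],9],
  [0,[-0.011,-0.04,0],9],
  [0,[-0.011,-0.04,0],9],
  [0,[-0.011,-0.04,0],9],
  [0,[-0.011,-0.04,0],9],
  [0,[-0.011,-0.04,-0.005],9],
  [0,[-0.01,-0.034,-0.01],8],
  [0,[-0.005,-0.02,-0.01],5],
])

```text
time: 12.7
ee_pos: [0.5413, -0.118, 0.2394]
tcp_rot: [180.0, -0.0, -179.6]
wrist_force: [0.5, 0.2, -0.8]
opening: 0.0116
```

drive_tool([
  [0,[-0.003,-0.005,-0.01],2],
  [0,[-0.002,0,-0.01],0],
  [0,[0,0,-0.005],0],
  [0,[0,0,0],0],
  [0,[0,0,0],0],
])

```text
time: 13.32
ee_pos: [0.5374, -0.1212, 0.2156]
tcp_rot: [-180.0, 0.0, -177.8]
wrist_force: [0.3, -0.8, -0.2]
opening: 0.0119
```

Run:
```python
from h import *
w,d=grab('wrist','w6');p,d=grab('scene','s6');q,d=grab('top','t6');o=monitor.get_obs();print(o['q'],o['ee_pos'],o['tcp_rot'],o['time'],o['opening'])
f=lambda im,x,y,w,h,k:cv2.convertScaleAbs(cv2.resize(im[y:y+h,x:x+w,::-1],None,fx=k,fy=k,interpolation=cv2.INTER_CUBIC),alpha=1.6)
cv2.imwrite('pics/c12.png',f(p,70,110,150,115,5))
cv2.imwrite('pics/c13.png',f(q,270,150,140,100,5)); cv2.imwrite('pics/w6b.png',f(w,0,0,512,384,1.5))
```

```text
[-1.27238974e+01  4.43749567e+00  5.31947379e+00  9.08516986e+01
  6.81487248e-04 -1.49593876e+01] [ 0.53737393 -0.12133478  0.21562225] [-1.79992842e+02  2.94291921e-02 -1.77764508e+02] 13.475 0.011616212287531399
```

View pics/c12.png

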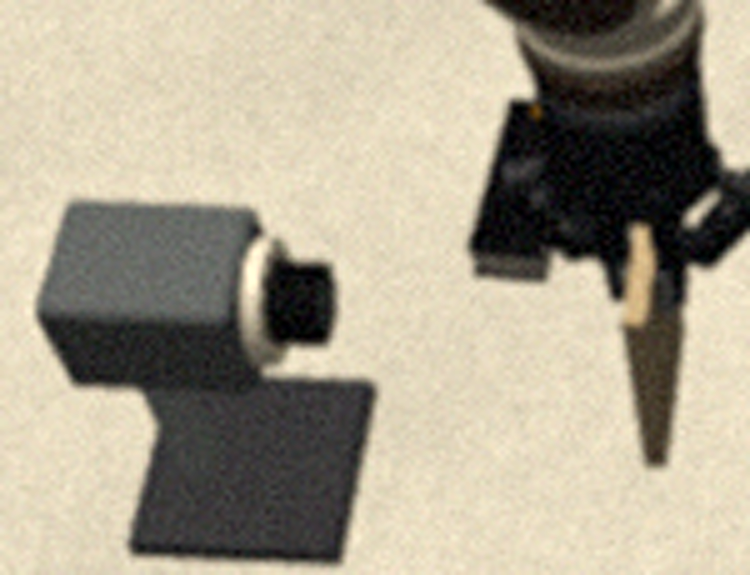

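View pics/c13.png

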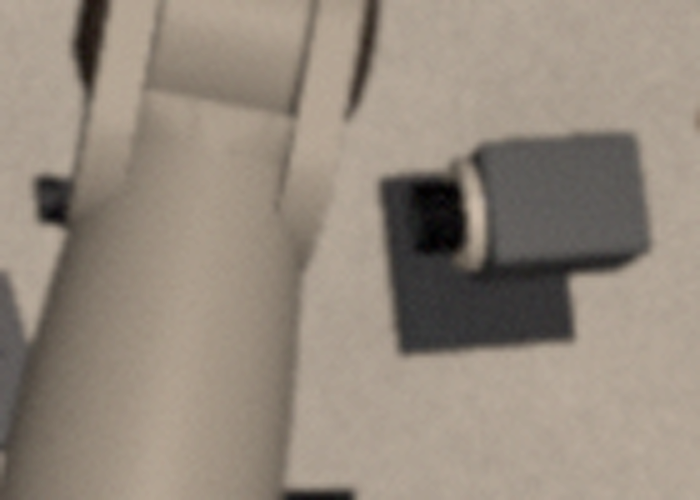

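View pics/w6b.png

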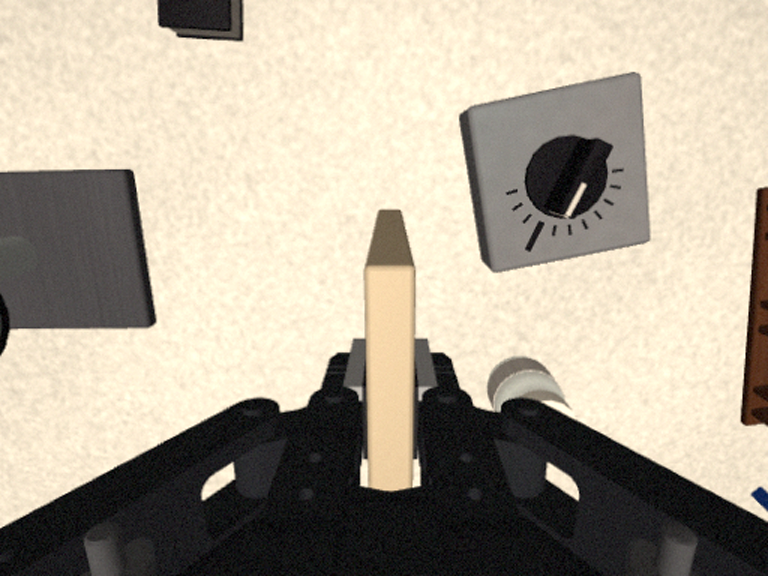

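The wrist view shows the foot's front corners at (133,170) and (155,327) in the 1.5× picture, the dimmer with pointer and mark, and the board held straight. I'll measure from these.

Run:
```python
from h import *
np.set_printoptions(precision=4,suppress=True)
P=wz('w6',np.array([(133,170),(155,327)])/1.5,.014);print(P)
d=P[1]-P[0];n=np.linalg.norm(d);a=np.degrees(np.arctan2(d[1],d[0]));print('foot front',n,a)
m=P.mean(0)
print('foot box check',wz('w6',np.array([(470,108),(640,73),(650,241),(492,271)])/1.5,.04).mean(0))
for z,uv in((.074,[(584,185),(566,216)]),(.04,[(542,224),(530,250)])):
    Q=wz('w6',np.array(uv)/1.5,z);e=Q[1]-Q[0];print(Q,np.degrees(np.arctan2(e[1],e[0])))
x=np.array([d[1],-d[0]])/n; x*=np.sign(x[1]); print('outward axis',np.degrees(np.arctan2(x[1],x[0])))
for ax in (91.5,92.5,93.5):
    u=np.array([np.cos(np.radians(ax)),np.sin(np.radians(ax))]);print(ax,'target',m[:2]+u*(.075-.06+.12))
# board bottom/top in scene: depth-independent height check
S=lambda l:np.array(l)/5+[70,110]
print('lens barrel dir scene')
o,r=ray('scene',S([(635,325),(655,465),(641,225)]))
# intersect rays with board's vertical centre plane y=-.1213
for ri in r: 
    t=(-.1213-o[1])/ri[1];print(o+ri*t)
```

```text
[[ 0.4807 -0.3036  0.014 ]
 [ 0.5978 -0.2996  0.014 ]]
foot front 0.11713602360544882 1.9695844785792573
foot box check [ 0.4736 -0.0119  0.04  ]
[[ 0.477  -0.0123  0.074 ]
 [ 0.4951 -0.0202  0.074 ]] -23.669419103553043
[[ 0.5044 -0.0219  0.04  ]
 [ 0.5221 -0.0278  0.04  ]] -18.313313323707874
outward axis 91.96958447857926
91.5 target [ 0.5357 -0.1667]
92.5 target [ 0.5333 -0.1668]
93.5 target [ 0.531  -0.1669]
lens barrel dir scene
[ 0.5743 -0.1213  0.2214]
[ 0.579  -0.1213  0.1007]
[ 0.5378 -0.1213  0.2537]
```

drive_tool([
  [0,[-0.001,-0.01,-0.001],0],
  [0,[-0.001,-0.015,0],0],
  [0,[-0.001,-0.012,0],0],
  [0,[0,-0.007,0],0],
  [0,[0,0,0],0],
  [0,[0,0,0],0],
  [0,[0,0,0],0],
  [0,[0,0,0],0],
])

```text
time: 14.48
ee_pos: [0.5342, -0.1652, 0.2143]
tcp_rot: [-180.0, 0.0, -177.7]
wrist_force: [-0.3, 0.5, -0.4]
opening: 0.0114
```

Run:
```python
from h import *
np.set_printoptions(precision=4,suppress=True)
w,d=grab('wrist','w7');p,d=grab('scene','s7');o=monitor.get_obs();print(o['q'],o['ee_pos'],o['tcp_rot'],o['time'],o['opening'])
f=lambda im,x,y,w,h,k:cv2.convertScaleAbs(cv2.resize(im[y:y+h,x:x+w,::-1],None,fx=k,fy=k,interpolation=cv2.INTER_CUBIC),alpha=1.6)
cv2.imwrite('pics/c14.png',f(p,70,110,200,150,4)); cv2.imwrite('pics/w7b.png',f(w,0,0,512,384,1.5))
for z in(.225,.235,.245):print(z,wz('w7',np.array([(366,267),(413,267),(390,267)])/1.5,z)-o['ee_pos'])
```

```text
[-17.1902   5.5942   6.4153  90.8173   0.0014 -19.4379] [ 0.5342 -0.1653  0.2143] [ 180.        0.0041 -177.7523] 14.575 0.011262795753423812
0.225 [[-0.043  -0.0078  0.0107]
 [-0.0435  0.0039  0.0107]
 [-0.0433 -0.0018  0.0107]]
0.235 [[-0.0454 -0.0074  0.0207]
 [-0.0458  0.0033  0.0207]
 [-0.0456 -0.0019  0.0207]]
0.245 [[-0.0477 -0.0069  0.0307]
 [-0.0481  0.0027  0.0307]
 [-0.0479 -0.002   0.0307]]
```

View pics/c14.png

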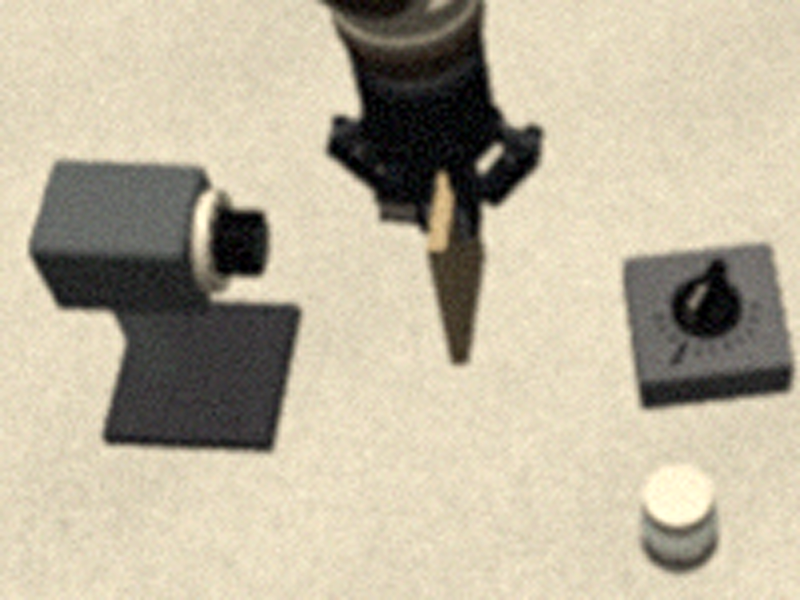

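View pics/w7b.png

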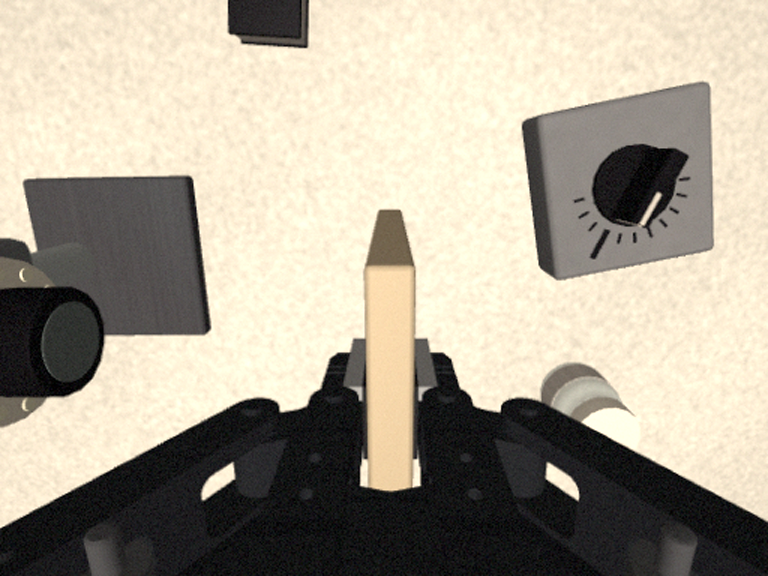

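Run:
```python
from h import *
np.set_printoptions(precision=4,suppress=True)
L=wz('w7',np.array([(72,341),(72,301),(72,382)])/1.5,[.17,.17,.17]);print(L)
P=wz('w7',np.array([(192,177),(210,332),(26,180)])/1.5,.014);print(P,np.linalg.norm(P[0]-P[1]),np.linalg.norm(P[0]-P[2]))
d=P[1]-P[0];print(np.degrees(np.arctan2(d[1],d[0])));m=(P[0]+P[1])/2
u=np.array([-np.sin(np.radians(2)),np.cos(np.radians(2))]);l=m[:2]+u*.015;print('lens from foot',l)
c=np.array([.534,-.1655])
for q in(L[0,:2],l):
    v=c-q;print('dist',v@u,'side',v@[u[1],-u[0]])
```

```text
[[ 0.5389 -0.2922  0.17  ]
 [ 0.522  -0.2896  0.17  ]
 [ 0.5571 -0.2951  0.17  ]]
[[ 0.4809 -0.3057  0.014 ]
 [ 0.5964 -0.3007  0.014 ]
 [ 0.4866 -0.425   0.014 ]] 0.11559562386969083 0.11951459457948528
2.4704326371033845
lens from foot [ 0.5381 -0.2882]
dist 0.1267952795861149 side -0.0004599899821400399
dist 0.12274802619454528 side 0.00018875041402612491
```

```bash
python3 -c "
from h import *
o=monitor.get_obs();print(o['ee_pos'],o['qd'].round(2),o['opening'],o['time']);print(job.job_done())"
```

```text
[ 0.53423009 -0.16526547  0.21433015] [-0.03 -0.01  0.14 -0.08  0.05  0.04] 0.011262795753423812 14.575
the job is handed in; nothing more can be done
None
```

I turned the dial to the long thick mark, lifted the widest board from the far slot of the wooden rack, and handed the job in at 14.6 s while holding it still in front of the lens. The hand-in reports no verdict, so the results below come from my own measurements.

**Final checks:**
- **Dial:** the pointer sat on the thick mark in a close-up just after turning. A later wrist view put it at about -21.6°, against a target of about -20.9°, so well inside the tolerance.
- **Board position:** its centre is about 123–127 mm in front of the lens, and sideways it is within about 1 mm of the lens axis. Its height is about 0.170 m, worked out from where I gripped it; the wrist view of its top edge agrees.
- **Board angle:** it is upright, and its face is square to the lens axis within about 1°. It is held at an opening of 11.3 mm with 45 N set.
- **Other objects:** the other two boards were still standing in the rack after the lift. In the last pictures the sample pot stood upright, and what was visible of the fan deck looked undisturbed. I didn't re-measure any of their positions.

**Disagreement:** the scene and top cameras differed by 5–10 mm on the camera's position. I relied on closer wrist-camera views, whose two estimates of the lens agreed to about 4 mm.

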